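Switch the spool rack to its empty lane and send the next spool down

TASK

The left lane of the spool rack is full. Push the gate's knob lever over to the right, until the gate rocks over its pivot and rests fully on its other stop, then push the spool that waits on the rack's top shelf along the shelf into the throat, so that it drops onto the gate and rolls down to the end of the empty right lane. Push only, with closed fingers or a fingertip: do not lift the spool, leave the three spools in the left lane and the other things on the bench as they are, and finish clear of everything with the gate still over to the right.

Things in the scene. Friction and masses are not known exactly. Their poses are not given: they have to be found in the camera images.
- sorter: spool rack, a grey sheet-metal stand fixed to the bench, 444 mm wide (y), 98 mm deep (x). Origin: centre of its base, on the bench; x points away from the robot at yaw 0, y left, z up. A channel for spools (x -33 to 33 mm) runs along y before a grey back plate (229 mm high). Below the middle sits the rocking gate; two lanes slope from it outwards at 18 degrees to end stops at y 214 and -214 mm
- throat (a point): centre of the throat's mouth at the level of the top shelf, 172 mm above the bench; rack's axes. The throat lies between y -26 and 26 mm: on its right a back stop (3 mm thick, up to 227 mm high), in front a clear window (y -75 to 75 mm, 191 mm high, front face at x -36 mm) whose two posts at y -74 and 74 mm reach to x -44 mm
- shelf_top (a point): middle of the level top shelf's surface, 99 mm left of the throat's centre, 172 mm above the bench; rack's axes. The shelf reaches from the throat's left edge (rack y 29 mm) to y 170 mm; its front lip is 13 mm high, the window's edge 19 mm, its left end lip 5 mm. Keep clear of the tall open cabinet (0.49 m) left of the rack and of the press's ball handle (0.4 m up) behind its right half
- right_lane_end (a point): where the centre of a spool lies when it rests at the end of the right lane, 192 mm right of the rack's middle and 52 mm up
- gate (a joint): angle of the rocking gate about its level pivot shaft (along the rack's x, 108 mm above the bench, at the rack's middle), rad: -0.42 = on the left stop (knob to the left, spools roll into the left lane; it starts here), 0 = knob upright, 0.42 = on the right stop. The knob's weight holds it at either stop; pushed past the middle it falls over by itself. About 0.7 N at the knob moves it
- gate_knob (a point): centre of the black ball knob, 34 mm in diameter, on the gate's 8 mm lever rod in front of the window. It is 112 mm from the pivot shaft and 64 mm in front of the rack's middle; at the stops it stands 46 mm left or right of the middle and 210 mm above the bench, upright 220 mm
- next_spool_center (a point): middle of the thread spool that waits on the top shelf: wooden spool 60 mm long with flanges 43 mm in diameter and a core 24 mm in diameter (wound part 40 mm long between the flanges), lying with its axis along the rack's x; this point's z axis is the spool's axis. About 50 g. It rolls when pushed, and stands still when left on the level shelf
- lane_spool_0_center (a point): middle of spool 1 of the three lying in the left lane, counted from the lane's end; same size as the waiting spool
- lane_spool_1_center (a point): middle of spool 2 of the three lying in the left lane, counted from the lane's end; same size as the waiting spool
- lane_spool_2_center (a point): middle of spool 3 of the three lying in the left lane, counted from the lane's end; same size as the waiting spool
- spare_spool: a spool of the same size standing upright on the bench in front of the rack; origin under its middle, 60 mm high. Bystander
- wax_cake: round cake of black wax, 50 mm across, 18 mm high, in front of the rack; origin at its underside. Bystander
- awl: awl with a pear handle, 168 mm long, lying left of the rack; origin at its underside. Bystander
- shoe_last: wooden shoe last, 240x71x78 mm, behind the rack; origin at its underside. Bystander
- pincers: steel pincers, 202 mm long, lying to the right of the rack; origin at their underside. Bystander
- nail_tin: flat tin with a red lid, 112x80x29 mm, to the right of the rack; origin at its underside. Bystander
- next_spool: the same spool; origin at the middle of one of its end faces
Things that resemble listed ones, but are neither listed nor needed, are in the scene too. What is shaped like the next_spool but purple is not meant.

How it is judged:
On the way, in this order (a step that is already met when the one before it is completed fails the run):
1. the gate is rocked over to its right stop while the spool still waits on the shelf (value of joint gate above 0.38 rad and z of next_spool_center in the frame of sorter above 0.18 m and y of next_spool_center in the frame of sorter above 0.028 m), for 0.2 s.
2. the spool has come down through the throat and over the gate into the right lane (y of next_spool_center in the frame of sorter between -0.21 and -0.06 m and z of next_spool_center in the frame of sorter below 0.1 m and x of next_spool_center in the frame of sorter between -0.02 and 0.02 m), for 0.05 s.
At the end, for the whole second after the job is handed in: the spool that waited on the shelf rests at the end of the right lane (its middle within 20 mm of where a spool lies there, speed below 0.02 m/s) and the gate is at its right stop (above 0.38 rad) (distance between next_spool_center and right_lane_end below 0.02 m and linear speed of next_spool below 0.02 m/s and value of joint gate above 0.38 rad); the robot touches nothing.
It fails at once if the spool is lifted: its middle more than 20 mm above where it lies on the shelf (z of next_spool_center in the frame of sorter above 0.2135 m).
It fails at once if the spool goes down the full left lane or falls off the rack (z of next_spool_center in the frame of sorter below 0.15 m and (y of next_spool_center in the frame of sorter above 0.04 m or x of next_spool_center in the frame of sorter below -0.045 m or x of next_spool_center in the frame of sorter above 0.045 m)).
It fails at once if a spool in the left lane is moved by more than 20 mm (distance of any of lane_spool_0_center, lane_spool_1_center, lane_spool_2_center from where it was at the start of the episode above 0.02 m).
It fails at once if a bystander on the bench is moved by more than 20 mm (distance of any of spare_spool, wax_cake, awl, shoe_last, pincers, nail_tin from where it was at the start of the episode above 0.02 m).
It also fails if it takes over 51 s, if anything falls off the work surface, if the arm or the gripper's body presses on something with over 40 N, if the wrist force passes 120 N, or if a joint passes its speed limit or range.

ROBOT

A 7-joint arm with a two-finger parallel gripper is mounted at the origin on a cart in front of the work surface, level with it; the furniture and walls round the work are solid. World frame = base frame: x ahead of the robot, y to its left, z up, the work surface at z = 0. Lengths are in m, angles in rad, forces in N, time in s.
With the tool pointing down it reaches from about 0.4 to 0.9 m from the base axis. Payload 5.5 kg.
Tool frame: the origin (TCP) lies midway between the tips of the shut fingers; the grasp point (between the pads) lies 19 mm behind it (manip.grip_depth is the distance from the TCP to the grasp point, in m); z points along the fingers, y is the line along which they close (so a half turn about z gives the same grasp; the last joint's range is limited). The gripper opens to 92 mm and grips with 3 to 60 N. Pads are 19 mm wide; open, the fingers measure 130 mm over their backs; the gripper's body (75 mm by 190 mm) begins 47 mm behind the grasp point.
Start: joints at [-0.876, 0.501, -0.427, 1.55, 0.221, 1.138, -0.21], TCP at [0.272, 0.59, 0.227] pointing down, gripper open.
Joint ranges: [-2.88, 2.88], [-0.31, 2.03], [-1.54, 1.56], [0.2, 2.42], [-1.41, 4.55], [0.19, 2.02], [-2.57, 2.57]. Speed limits (rad/s): [2.57, 2.57, 3.14, 3.14, 3.14, 3.14, 3.14].

INTERFACE

Orientations are given as a unit quaternion [x, y, z, w].
In Python, from bench import manip, effector, viewer gives the robot as it stands. Calls block until the motion is done:
- manip.move_pose(position, orientation): joint-space move of the TCP to a pose.
- manip.servo_line(position, ori=None, vel=0.15): straight line of the TCP; ori=None keeps the orientation; vel is the mean speed in m/s.
- manip.movej(angles): joint-space move.
- effector.open_jaws() and effector.close(f_grip=None): open the fingers fully, or close them until they stop; f_grip is the grip in N (None keeps the last).
- manip.sleep(seconds).
- manip.solve_ik(position, orientation): joint angles nearest the present ones, or None.
- viewer.get_image(name): name is "scene" or "top" or "wrist"; returns the picture (420x560x3 uint8, red, green, blue); there is no depth.
- viewer.get_calibration(name): a dict with "vfov" (degrees; the focal length in pixels is half the picture's height over the tangent of half this angle, whatever the lens; pixels are square), "cx", "cy" (the principal point, pixels), "eye" and "attitude" of the camera in the world. Camera axes: x right, y down, z forward; pixel columns grow to the right and rows downward; lengths in m; the calibration is good to about 2 mm. A picture is of the moment at which its call begins: read the wrist's pose just before it. get_calibration takes no time and is no camera call; for the wrist camera it gives the pose at the moment of the call.
A pose or a line that the arm cannot do raises manip.PlanningError and nothing moves.
- manip.hand_in(): hands the job in; it is judged then, once.
Readings, each from a call of its own:
- manip.current_clock(): time.
- manip.current_q(): joint angles.
- manip.current_joint_velocities(): joint speeds.
- manip.current_tau(): joint torques, N m.
- manip.current_tool_pos(): TCP position.
- manip.current_tcp_rot(): TCP orientation.
- manip.current_force(): force on the tool from outside, world axes, zero at the start.
- manip.current_wrist_torque(): the same for the moment, N m.
- manip.current_finger_gap(): finger opening in m.
- manip.current_gripper_force(): force on a finger pad.
Only numpy, scipy, OpenCV 4.12 (cv2) and the standard library are available. Lean on these libraries where they do the work, as an engineer would, in place of code of your own. Each camera call takes 0.05 s, during which the arm holds its last target. There are 200 camera calls.

## Working session

There is one attempt and no reset: what is moved stays moved. The work goes in short steps, each a Python script; the robot and the scene stay as the last script left them, time stands still between calls to the robot, and variables do not carry over. Pictures are saved under pics/ and viewed, at most 10 in all, crops included, and the job is handed in when it is done.

```bash
mkdir -p pics; ls; cat > h.py <<'E'
import numpy as np, cv2
from scipy.spatial.transform import Rotation as R
from bench import manip, effector, viewer
def Rm(a):
    a=np.array(a,float)
    return a if a.shape==(3,3) else R.from_quat(a).as_matrix()
def ray(c,u,v,h=420):
    f=h/2/np.tan(np.radians(c["vfov"])/2)
    d=Rm(c["attitude"])@np.array([(u-c["cx"])/f,(v-c["cy"])/f,1.]); return np.array(c["eye"],float),d/np.linalg.norm(d)
def proj(c,p,h=420):
    f=h/2/np.tan(np.radians(c["vfov"])/2)
    q=Rm(c["attitude"]).T@(np.array(p,float)-np.array(c["eye"])); return np.array([f*q[0]/q[2]+c["cx"],f*q[1]/q[2]+c["cy"]])
def onz(c,u,v,z):
    e,d=ray(c,u,v); return e+d*(z-e[2])/d[2]
def tri(*rs):
    A=np.zeros((3,3));b=np.zeros(3)
    for e,d in rs:
        P=np.eye(3)-np.outer(d,d);A+=P;b+=P@e
    x=np.linalg.solve(A,b); return x,[np.linalg.norm((np.eye(3)-np.outer(d,d))@(x-e)) for e,d in rs]
E
python3 - <<'E'
from h import *
ims=[]
for n in("scene","top","wrist"):
    c=viewer.get_calibration(n);print(n,c)
    im=viewer.get_image(n)[...,::-1];cv2.imwrite(f"pics/{n}0.png",im)
    if n!="wrist": cv2.imwrite(f"pics/{n}0b.png",cv2.resize(im,(800,600),interpolation=cv2.INTER_CUBIC))
print(manip.current_clock(),manip.current_tcp_rot(),manip.current_tool_pos())
E
```

```text
pics
scene {'vfov': 57.77791688742544, 'cx': 282.6441104683573, 'cy': 207.10683800119642, 'eye': array([0.27638457, 0.52480774, 0.86257197]), 'attitude': array([-0.18662943,  0.90431258, -0.37585724,  0.07822757])}
top {'vfov': 50.92549917441004, 'cx': 272.71816091113016, 'cy': 206.4741257075672, 'eye': array([ 0.39410234, -0.09151022,  1.55538959]), 'attitude': array([-0.69645264,  0.71525256, -0.04855023,  0.03178637])}
wrist {'vfov': 61.101958077280365, 'cx': 279.1267350234745, 'cy': 203.9188898128704, 'eye': array([0.19810489, 0.62352958, 0.38427966]), 'attitude': array([0.83220688, 0.53274917, 0.08251368, 0.1296207 ])}
0.15 [ 2.14206437e-01  9.76788125e-01 -7.25199275e-04 -1.87488049e-04] [0.27183469 0.58984707 0.22590674]
```

View pics/scene0b.png

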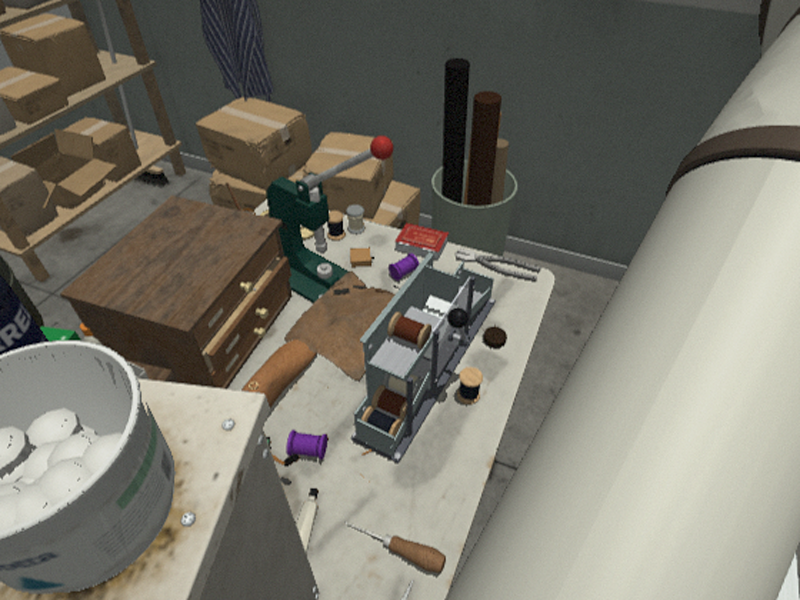

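View pics/top0b.png

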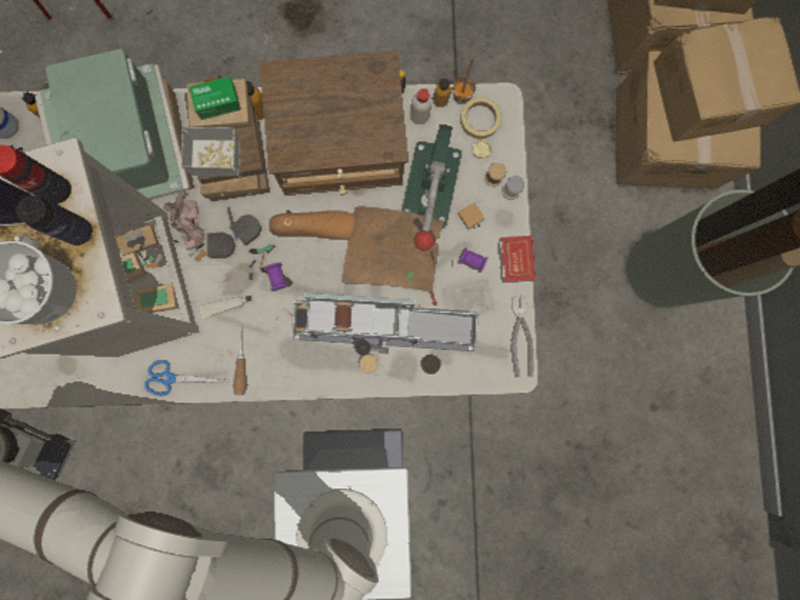

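The scene view shows the knob at about (458,317) and the waiting spool at (410,330). In the top view they are at (362,346) and (343,317). Both are in 800x600 pixels. I'll crop both views for finer measurement.

```bash
python3 - <<'E'
import cv2,numpy as np
s=cv2.imread("pics/scene0.png")[170:330,235:360]; t=cv2.imread("pics/top0.png")[200:270,195:345]
a=cv2.resize(s,None,fx=3.7,fy=3.7,interpolation=cv2.INTER_CUBIC); 
cv2.imwrite("pics/s1.png",a)
cv2.imwrite("pics/t1.png",cv2.resize(t,None,fx=5.3,fy=5.3,interpolation=cv2.INTER_CUBIC))
E
```

```text
(no output)
```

View pics/s1.png

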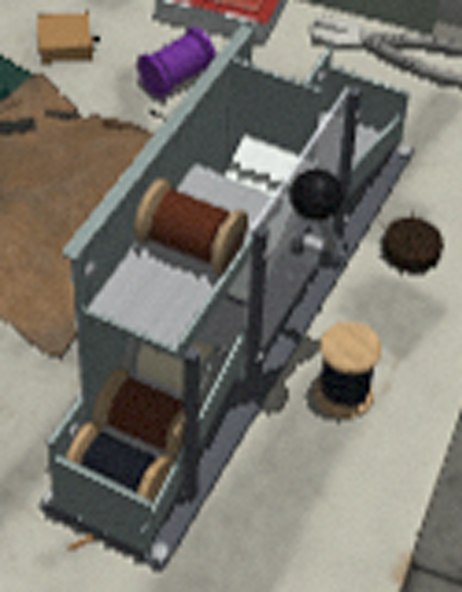

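View pics/t1.png

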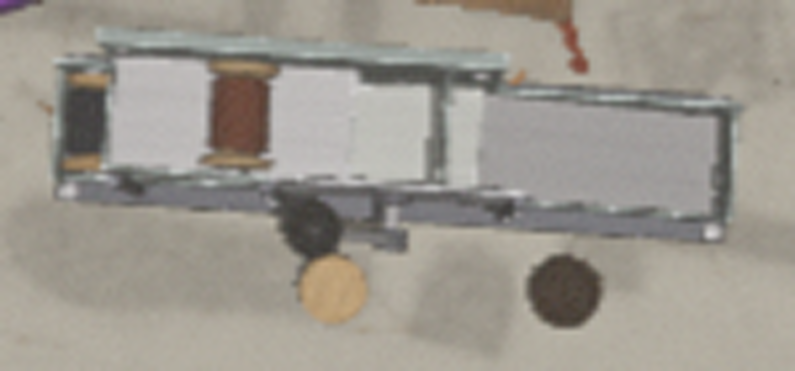

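The scene crop shows the knob at (317,193), the spool's middle at (190,226), and the front base bolts at (160,550) and (405,152). The top crop shows the knob at (312,226), the spool's middle at (238,115), and the bolts at (67,190) and (712,230).

```bash
cat >> h.py <<'E'
def S(u,v): return (u+.5)/3.7-.5+235,(v+.5)/3.7-.5+170
def T(u,v): return (u+.5)/5.3-.5+195,(v+.5)/5.3-.5+200
E
python3 - <<'E'
from h import *
cs,ct=viewer.get_calibration("scene"),viewer.get_calibration("top")
np.set_printoptions(precision=4,suppress=True)
P={}
for n,s,t in [("knob",(317,193),(312,226)),("spool",(190,226),(238,115)),("boltL",(160,550),(67,190)),("boltR",(405,152),(712,230))]:
    x,e=tri(ray(cs,*S(*s)),ray(ct,*T(*t)));P[n]=x;print(n,x,np.array(e))
d=P["boltL"]-P["boltR"];print("len",np.linalg.norm(d),"yaw",np.degrees(np.arctan2(-d[0],d[1])))
k=onz(ct,*T(312,226),.21);sp=onz(ct,*T(238,115),.1935);print(k,sp)
a=onz(ct,*T(67,190),.006);b=onz(ct,*T(712,230),.006);d=a-b;yaw=np.arctan2(-d[0],d[1]);print(a,b,np.linalg.norm(d),np.degrees(yaw))
fl=onz(ct,*T(246,68),.2)-onz(ct,*T(233,162),.2);print("axis yaw",np.degrees(np.arctan2(fl[1],fl[0])),np.linalg.norm(fl))
# rack origin from knob / bolts
Rz=R.from_euler('z',yaw).as_matrix()
for o in (k-Rz@[-.064,.046,.21],P["knob"]-Rz@[-.064,.046,.21],(a+b)/2-Rz@[-.043,0,.006]):
    print("origin",o,"spool in rack",Rz.T@(sp-o),Rz.T@(P["spool"]-o))
print([ (onz(ct,*T(u,v),z)) for u,v,z in((52,60,.09),(738,105,.09))])
from bench import manip
for y in (.1,.05,0,-.05): print(manip.solve_ik([.42,y,.25],[0,1,0,0]))
E
```

```text
knob [ 0.4377 -0.0644  0.2128] [0.0016 0.0016]
spool [ 0.5052 -0.0222  0.1949] [0.0003 0.0003]
boltL [0.4737 0.1002 0.0136] [0.0002 0.0002]
boltR [ 0.4349 -0.3246  0.0084] [0.0015 0.0015]
len 0.42657811762862924 yaw -5.228895801620895
[ 0.4394 -0.064   0.21  ] [ 0.5057 -0.022   0.1935]
[0.4743 0.1012 0.006 ] [ 0.4364 -0.3247  0.006 ] 0.42756120073101556 -5.089382202534284
axis yaw -8.961402488831 0.05519151592477245
origin [ 0.4991 -0.1155 -0.    ] spool in rack [-0.0017  0.0937  0.1935] [-0.0021  0.0935  0.1949]
origin [ 0.4974 -0.1159  0.0028] spool in rack [-0.0001  0.0943  0.1907] [-0.0005  0.0941  0.1921]
origin [ 0.4982 -0.1156  0.    ] spool in rack [-0.0009  0.0938  0.1935] [-0.0013  0.0936  0.1949]
[array([0.5518, 0.0992, 0.09  ]), array([ 0.5123, -0.3318,  0.09  ])]
[-0.0508  0.0572 -0.2534  2.0443  0.0166  1.042   1.2586]
[-0.0209  0.0368 -0.1646  2.0647  0.007   1.0406  1.3819]
[-0.0022  0.0279 -0.0629  2.0736  0.002   1.0401  1.5047]
[ 0.0111  0.0307  0.0448  2.0708 -0.0016  1.0401  1.6275]
```

The geometry is consistent: the heights agree with the text, the bolt span is 427 mm, and the spool sits at rack y +94 mm. The rack origin is about (0.498, -0.1156) with yaw -5.15°. Next I'll move to the knob and push it.

```bash
cat >> h.py <<'E'
YAW=np.radians(-5.15);O=np.array([.4982,-.1156,0]);RZ=R.from_euler('z',YAW).as_matrix()
W=lambda x,y,z: O+RZ@[x,y,z]
def Q(s=1): # tool y along +-rack x, z down
    y=s*RZ[:,0];z=np.array([0,0,-1.]);return R.from_matrix(np.c_[np.cross(y,z),y,z]).as_quat()
E
python3 - <<'E'
from h import *
np.set_printoptions(precision=3,suppress=True)
ct=viewer.get_calibration("top")
print("ball",RZ.T@(onz(ct,424*.7,241*.7,.4)-O),"cab base corner",onz(ct,198*.7,328*.7,0),"cab top",onz(ct,80*.7,142*.7,.49),onz(ct,0,355*.7,.49))
for s in(1,-1):print(s,manip.solve_ik(W(-.064,.1,.3),Q(s)))
s=min((1,-1),key=lambda s:abs(manip.solve_ik(W(-.064,.1,.3),Q(s))[6]));q=Q(s);print(s)
effector.close(5)
manip.servo_line([.27,.40,.30],vel=.3)
manip.servo_line([.33,.15,.32],vel=.3)
manip.move_pose(W(-.064,.1,.32),q)
manip.servo_line(W(-.064,.1,.205),vel=.15)
print(manip.current_tool_pos(),RZ.T@(manip.current_tool_pos()-O),manip.current_clock(),manip.current_force(),manip.current_finger_gap())
im=viewer.get_image("scene")[...,::-1]
cv2.imwrite("pics/s2.png",cv2.resize(im[130:340,200:420],None,fx=2.7,fy=2.7,interpolation=cv2.INTER_CUBIC))
E
```

```text
ball [ 0.133 -0.061  0.4  ] cab base corner [0.502 0.342 0.   ] cab top [0.796 0.41  0.49 ] [0.431 0.532 0.49 ]
1 [-0.12   0.02   0.084  1.962 -0.002  1.159 -0.125]
-1 NoneTraceback (most recent call last):
  File "<stdin>", line 6, in <module>
  File "<stdin>", line 6, in <lambda>
TypeError: 'NoneType' object is not subscriptable
```

```bash
python3 - <<'E'
from h import *
np.set_printoptions(precision=3,suppress=True)
q=Q(1)
effector.close(5)
manip.servo_line([.27,.40,.30],vel=.3)
manip.servo_line([.33,.15,.32],vel=.3)
manip.move_pose(W(-.064,.1,.32),q)
manip.servo_line(W(-.064,.1,.205),vel=.15)
print(manip.current_tool_pos(),RZ.T@(manip.current_tool_pos()-O),manip.current_clock(),manip.current_force(),manip.current_finger_gap())
im=viewer.get_image("scene")[...,::-1]
cv2.imwrite("pics/s2.png",cv2.resize(im[130:340,200:420],None,fx=2.7,fy=2.7,interpolation=cv2.INTER_CUBIC))
E
```

```text
[ 0.444 -0.01   0.206] [-0.063  0.101  0.206] 5.15 [-0.486 -0.828  0.202] 0.0005218381533901993
```

View pics/s2.png

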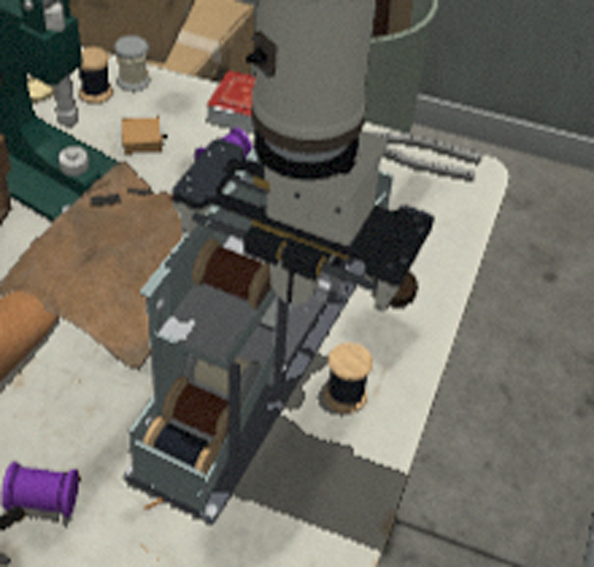

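The closed fingers are down at the left of the lever, beside the window post at about (285,290). Nothing has been disturbed, so I'll push the knob to the right.

```bash
python3 - <<'E'
from h import *
np.set_printoptions(precision=3,suppress=True)
for y in (.07,.045,.02,-.008):
    manip.servo_line(W(-.064,y,.205),vel=.06); print(y,manip.current_force(),RZ.T@(manip.current_tool_pos()-O))
manip.sleep(.3)
manip.servo_line(W(-.064,.03,.205),vel=.15)
manip.servo_line(W(-.064,.06,.30),vel=.2)
manip.servo_line(W(0,.148,.30),vel=.2)
print(manip.current_clock())
c=viewer.get_calibration("scene");p=proj(c,W(-.064,-.046,.21));print("knob expected",(p-[200,130])*2.7)
im=viewer.get_image("scene")[...,::-1]
cv2.imwrite("pics/s3.png",cv2.resize(im[130:340,200:420],None,fx=2.7,fy=2.7,interpolation=cv2.INTER_CUBIC))
im=viewer.get_image("top")[...,::-1];p=proj(viewer.get_calibration("top"),W(-.064,-.046,.21));print("top",(p-[195,180])*5)
cv2.imwrite("pics/t3.png",cv2.resize(im[180:290,195:345],None,fx=5,fy=5,interpolation=cv2.INTER_CUBIC))
E
```

```text
0.07 [ 0.497  0.478 -1.122] [-0.064  0.07   0.205]
0.045 [ 0.267 -0.006 -0.508] [-0.064  0.045  0.205]
0.02 [ 0.504 -0.761  0.031] [-0.064  0.02   0.205]
-0.008 [ 0.056 -0.088 -0.455] [-0.064 -0.008  0.205]
9.6417
knob expected [363.38  185.318]
top [443.306 321.997]
```

View pics/s3.png

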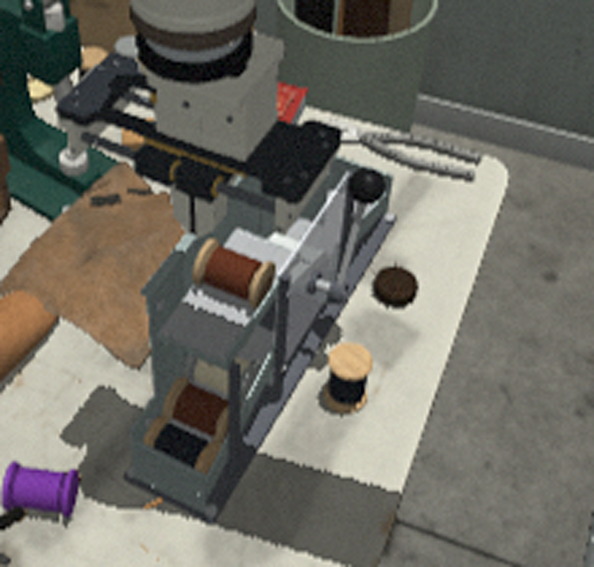

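View pics/t3.png

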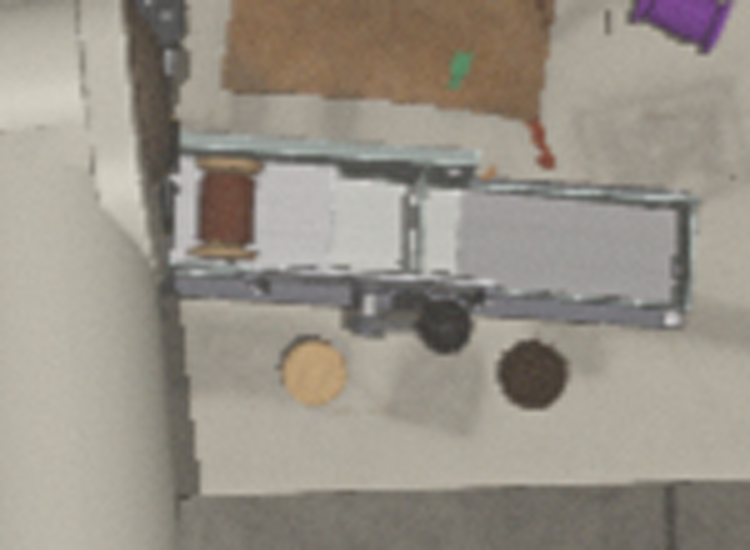

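The knob now sits at (367,185) in the scene crop and (443,325) in the top crop. That matches the predicted right-stop position, and the spool hasn't moved. Now I'll push the spool.

```bash
python3 - <<'E'
from h import *
np.set_printoptions(precision=3,suppress=True)
manip.servo_line(W(0,.148,.188),vel=.15);print(manip.current_force())
for y in (.125,.09,.065,.052,.044):
    manip.servo_line(W(0,y,.188),vel=.05); print(y,manip.current_force(),RZ.T@(manip.current_tool_pos()-O))
manip.sleep(.5)
manip.servo_line(W(0,.07,.188),vel=.15)
manip.servo_line(W(0,.09,.32),vel=.2)
manip.servo_line(W(-.13,.25,.36),vel=.25)
print(manip.current_clock())
im=viewer.get_image("top")[...,::-1]
for n,p in(("end",W(0,-.192,.052)),("knob",W(-.064,-.046,.21))):print(n,(proj(viewer.get_calibration("top"),p)-[195,180])*5)
cv2.imwrite("pics/t4.png",cv2.resize(im[180:290,195:345],None,fx=5,fy=5,interpolation=cv2.INTER_CUBIC))
cv2.imwrite("pics/s4.png",viewer.get_image("scene")[...,::-1])
E
```

```text
[ 0.134  0.807 -0.732]
0.125 [-0.427 -0.055  0.532] [0.    0.125 0.188]
0.09 [-0.061  1.047 -0.004] [0.    0.09  0.188]
0.065 [ 0.47  -0.24   0.395] [-0.     0.065  0.188]
0.052 [-0.19   0.182 -0.48 ] [-0.     0.052  0.188]
0.044 [ 0.005  0.408 -0.022] [-0.     0.044  0.188]
16.1
end [650.898 248.257]
knob [443.306 321.997]
```

View pics/t4.png

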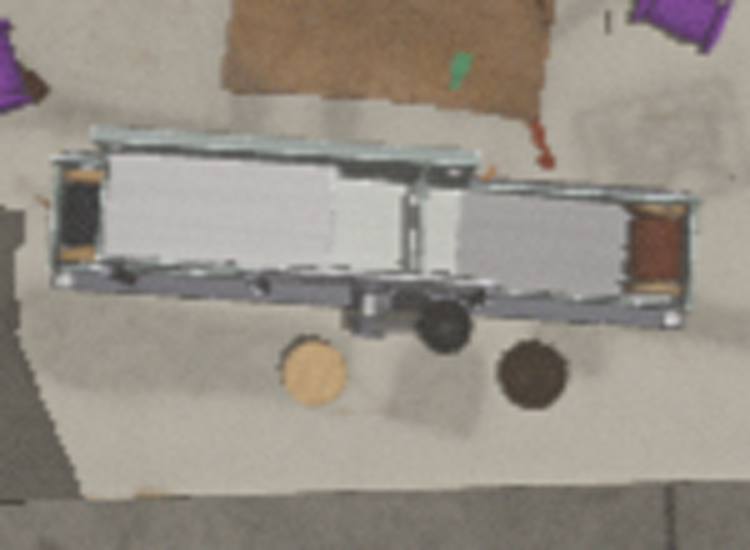

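The spool lies at the end of the right lane at (655,248), where (651,248) was expected. The knob is still over to the right at (443,325), and the arm is clear.

```bash
python3 -c "
from h import *
manip.sleep(.5);print(manip.hand_in())"
```

```text
the job is handed in; nothing more can be done
None
```

The job is handed in: the last top-camera picture shows the gate over on its right stop, the spool at the end of the right lane and the arm clear, at about 16 s of the 51 s allowed; no verdict was returned.

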